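# Click the tray's end stop home and lock it

### The arm

A 6-joint arm with a two-finger parallel gripper is mounted at the origin on the work surface. World frame = base frame: x ahead of the robot, y to its left, z up, the work surface at z = 0. Lengths are in mm, angles in rad, forces in N, time in s.
With the tool pointing down it reaches from about 400 to 825 mm from the base axis. Payload 7 kg.
Tool frame: the origin (TCP) lies on the centre line of the jaws, within the pads' length; the fingertips stand robot.tcp_to_tips ahead of it and the grasp point (between the pads) lies 3 mm ahead of it (robot.tcp_to_tips is the distance from the TCP to the fingertips, in mm); z points along the fingers, x is the direction in which the jaws open and shut, and the axes are right-handed (so a half turn about z gives the same grasp; the last joint's range is limited). The gripper opens to 88 mm and grips with 3 to 60 N. Pads are 19 mm wide; open, the fingers measure 130 mm over their backs; the gripper's body (78 mm by 193 mm) begins 47 mm behind the grasp point.
Start: joints at [0.288, 0.359, 0.012, 0, -1.224, -0.288], TCP at [674.978, -0.019, 248.561] pointing down, gripper open.
Joint ranges: [-3.07, 3.07], [-1.43, 2.12], [-1.02, 1.25], [-3.03, 1.67], [-3.05, -0], [-3.03, 3.03]. Speed limits (rad/s): [2.39, 2.39, 3.01, 3.14, 3.14, 3.14].

### API

Orientations are given as a rotation vector (axis times angle).
In Python, from cell import robot, vision gives the robot as it stands. Calls block until the motion is done:
- robot.move_to(position, orientation): joint-space move of the TCP to a pose.
- robot.move_straight(position, attitude=None, velocity=150): straight line of the TCP; attitude=None keeps the orientation; velocity is the mean speed in mm/s.
- robot.goto_joints(angles): joint-space move.
- robot.command_gripper(opening, strength=None): finger opening in mm; strength is the grip in N (None keeps the last); returns when the fingers have stopped.
- robot.pause(seconds).
- robot.inverse_kinematics(position, orientation): joint angles nearest the present ones, or None.
- vision.grab_frame(name): name is "scene" or "side" or "wrist"; returns the picture (480x640x3 uint8, red, green, blue); there is no depth.
- vision.get_calibration(name): a dict with "fx", "fy", "cx", "cy" (pixels), "k1" (the pictures are not rectified: a ray, as slopes to the right and down, at radius r is drawn at 1 + k1 r^2 times it, then the intrinsics apply), "origin" and "rotation" of the camera in the world; the wrist camera has in their place "T_tool_cam" (4x4, takes a point from camera to tool coordinates, whose origin is the TCP and whose axes are the tool frame's). Camera axes: x right, y up, looking along -z (the intrinsics and any distortion apply to the point x, -y, -z); pixel columns grow to the right and rows downward; lengths in mm; the calibration is good to about 2 mm. A picture is of the moment at which its call begins: read the wrist's pose just before it. get_calibration takes no time and is no camera call.
A pose or a line that the arm cannot do raises robot.IKError and nothing moves.
- robot.sign_off(): hands the job in, once; it reports no verdict.
Readings, each from a call of its own:
- robot.current_t(): time.
- robot.current_q(): joint angles.
- robot.current_qd(): joint speeds.
- robot.current_tau(): joint torques, N m.
- robot.current_position(): TCP position.
- robot.current_eef_rot(): TCP orientation.
- robot.current_force(): force on the tool from outside, world axes, zero at the start.
- robot.current_wrist_torque(): the same for the moment, N m.
- robot.current_width(): finger opening in mm.
Only numpy, scipy, OpenCV 4.12 (cv2) and the standard library are available. Lean on these libraries where they do the work, as an engineer would, in place of code of your own. Each camera call takes 0.05 s, during which the arm holds its last target.

### The job

Secure the row of camera gear on the bamboo tray: with the fingertips, gently push the sliding end stop along its rail towards the row until it clicks into the notch of the steel clip, and then press the round lock button on top of the stop fully down. The stop must still sit in the notch at the end, and the gear is to be left standing where it is, never picked up or bumped.

Things in the scene. Friction and masses are not known exactly. Their poses are not given: they have to be found in the camera images.
- tray: Fixed bamboo tray, 300 (x) x 740 (y) mm, floor 8 mm thick, rim 22 mm high; origin at the centre of its underside, on the work surface. An aluminium rail 20 mm wide, top 20 mm above the work surface, runs along the tray's y at tray x = -85 mm (the robot's side), from tray y = -354 to +110 mm. The gear stands in a row at about tray x = +50 mm.
- stop (a joint): Travel (m) of the sliding end stop along the rail, towards the tray's +y (the row), 0 to 0.28; 0 puts its middle at tray y = -310 mm. It cannot come off the rail; it slides with about 1 N of friction and stays where left. A sprung ball in it rides over the clip: climbing the ramp takes about 8 to 14 N, then the stop jumps some 5 mm ahead by itself into the notch and the push dips to nothing.
- stop_push (a point): Middle of the stop's flat push face, on its end away from the row (tray -y side), on the rail's axis, 45 mm above the work surface. The face is 50 mm wide and spans heights 29 to 60 mm. Axes parallel to the tray's; push along +y.
- stop_index (a point): Middle of the stop, a grey block astride the rail, 50 mm across it and 40 mm along it, top 60 mm above the work surface; this point is on the rail's axis at the rail's top, 20 mm ahead of the push face. A thin steel line on the block's robot side marks it. A 6 mm aluminium fence, 52 mm high, flush with the block's row-side end, reaches 185 mm from the rail's axis across the tray.
- notch (a point): Centre of the clip's notch, on the rail's axis at the height of the rail's top; axes parallel to the tray's. The stop is home when stop_index is level with it along the rail. The ramp begins some 14 mm before it and its crest lies 6 mm before it; the ridge stands 9 mm beyond it: to overrun it takes roughly 15 to 22 N.
- clip: Fixed steel clip, 34 mm along the rail, saddled on it with low feet on both sides; across the rail's top lie a ramp and, beyond it, a ridge, with the notch between, and an upright pointer 20 mm high stands level with the notch, 36 mm from the rail's axis on the robot's side. The stop passes over it. Origin below the notch, on the tray's floor.
- lock (a joint): Travel (m) of the lock button, 0 up (as at the start) to 0.010 fully down, when it still stands 4 mm proud of the block. It takes about 4 N to move, has no spring and stays where it is left; at the bottom it meets a hard end.
- lock_top (a point): Centre of the lock button's flat top, steel, 24 mm across, on the middle of the stop's top face; 74 mm above the work surface when up, 64 mm when down.
- filter_a: Loose polarising filter in a round black shell, 70 mm across, 20 mm high, lying flat in the row; origin at the centre of its underside. Leave it alone.
- filter_b: A second shell like filter_a.
- plate: Loose chrome tripod quick-release plate, 50 x 42 x 12 mm with a short screw on top (22 mm overall); origin at the centre of its underside. Leave it alone.
- blower: Loose orange silicone blower standing nozzle up, 58 mm across, 112 mm high; origin at the centre of its underside. Leave it alone.
- dry_box: Fixed black dry box with a clear swing door, 150 x 120 x 140 mm, at the far (+y) end of the row; origin at the centre of its underside.

How it is judged (in metres and radians):
On the way, in this order (a step that is already met when the one before it is completed fails the run):
1. the stop has clicked into the clip's notch, the lock button still up (y of stop_index in the frame of notch between -0.003 and 0.003 m and value of joint lock below 0.004 m), for 0.2 s.
2. the lock button is pressed fully down with the stop in the notch (y of stop_index in the frame of notch between -0.003 and 0.003 m and value of joint lock above 0.008 m), for 0.2 s.
At the end, for the whole second after the job is handed in: The stop rests in the notch (its middle within 3 mm of the notch's centre along the rail), the lock button is at least 8 of its 10 mm down, and each filter, the plate and the blower is within 10 mm of where it stood (all of step 2 and velocity of joint stop between -0.005 and 0.005 m/s and distance of each of filter_a, filter_b, plate, blower from where it was at the start of the episode below 0.01 m); the robot touches nothing.
It fails at once if gear was picked up, pushed or knocked (moved more than 10 mm or tipped) (distance of any of filter_a, filter_b, plate, blower from where it was at the start of the episode above 0.01 m or angle between any of filter_a, filter_b, plate, blower's own z axis and vertical above 0.3 rad).
It fails at once if the lock button was pressed (more than 4 mm) with the stop outside the notch (not (y of stop_index in the frame of notch between -0.006 and 0.006 m) and value of joint lock above 0.004 m).
It fails at once if the stop or its button was shoved, pressed or gripped with more than 45 N (contact force between the fingers and stop above 45 N).
It also fails if it takes over 58 s, if anything falls off the work surface, if the arm or the gripper's body presses on something with over 40 N, if the wrist force passes 120 N, or if a joint passes its speed limit or range.

## Working session

There is one attempt and no reset: what is moved stays moved. The work goes in short steps, each a Python script; the robot and the scene stay as the last script left them, time stands still between calls to the robot, and variables do not carry over. Pictures are saved under pics/ and viewed, and the job is handed in when it is done.

```bash
mkdir -p pics; ls; python3 - <<'E'
from cell import robot, vision
import cv2
for n in("scene","side","wrist"):
    im=vision.grab_frame(n); cv2.imwrite(f"pics/{n}0.png",im[:,:,::-1]); print(n,vision.get_calibration(n))
print(robot.tcp_to_tips,robot.current_position(),robot.current_eef_rot(),robot.current_t(),robot.current_force())
E
```

```text
pics
scene {'fx': 507.75419894206175, 'fy': 507.75419894206175, 'cx': 316.45974002479295, 'cy': 233.93448610525462, 'k1': -0.1402286865392144, 'origin': array([1225.83232426, -132.35458118,  695.28020932]), 'rotation': array([0.73495579, 0.50753397, 1.08779034])}
side {'fx': 551.8089833505558, 'fy': 551.8089833505558, 'cx': 320.0554357248906, 'cy': 250.00161526623626, 'k1': -0.16311447240021565, 'origin': array([ 144.70180901, -495.41075328,  850.41224879]), 'rotation': array([ 0.75295113, -0.24032199, -0.55626231])}
wrist {'fx': 331.01099634068174, 'fy': 331.01099634068174, 'cx': 317.5953287755782, 'cy': 240.5815029860556, 'k1': -0.062034664873372315, 'T_tool_cam': array([[ 9.99999547e-01, -2.22437599e-04,  9.25726972e-04,
        -2.63308455e-01],
       [ 6.37149315e-05, -9.54509508e-01, -2.98180473e-01,
        -8.06920367e+01],
       [ 9.49941745e-04,  2.98180396e-01, -9.54509062e-01,
        -1.35922473e+02],
       [ 0.00000000e+00,  0.00000000e+00,  0.00000000e+00,
         1.00000000e+00]])}
22.0 [ 6.74662386e+02 -3.17757994e-02  2.47824352e+02] [-1.29535684e-04 -3.14030778e+00  1.97614002e-04] 0.15 [-0.04330939 -0.24836577  0.49545313]
```

View pics/scene0.png

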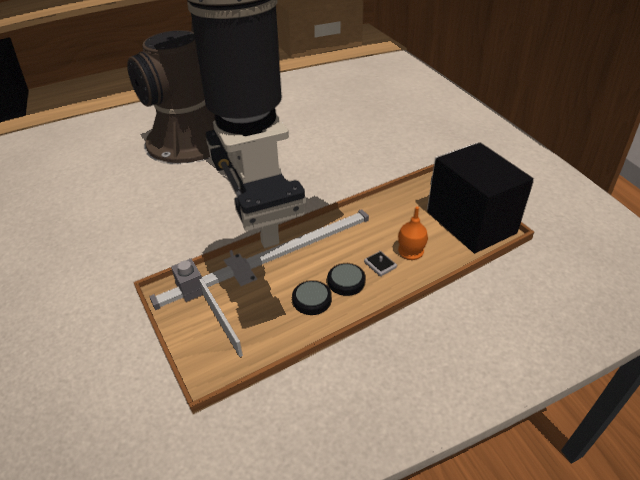

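View pics/side0.png

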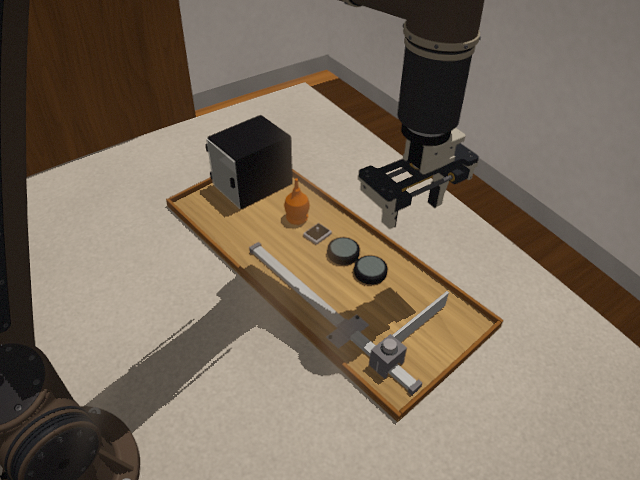

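View pics/wrist0.png

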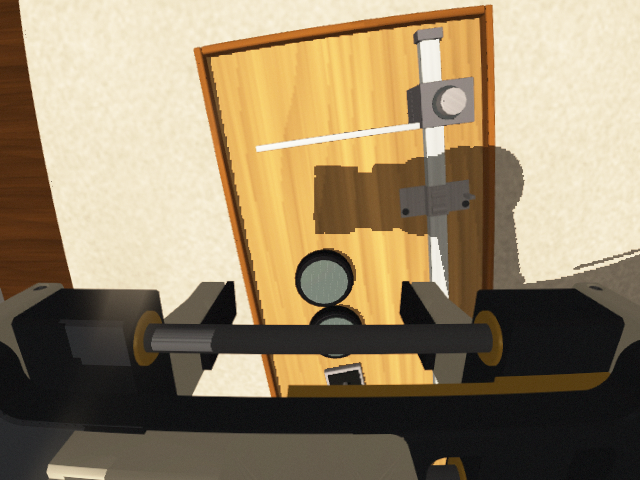

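```bash
cat > h.py <<'E'
import numpy as np, cv2
from scipy.spatial.transform import Rotation as R
from cell import robot, vision
def ray(name,px,pose=None):
    c=vision.get_calibration(name)
    p=np.atleast_2d(np.float64(px))
    K=np.array([[c['fx'],0,c['cx']],[0,c['fy'],c['cy']],[0,0,1]])
    u=cv2.undistortPointsIter(p[:,None],K,np.array([c['k1'],0,0,0.]),None,None,(3,100,1e-12))[:,0]
    d=np.c_[u[:,0],-u[:,1],-np.ones(len(u))]
    if name=='wrist':
        T=c['T_tool_cam'];Rt=R.from_rotvec(pose[1]).as_matrix()
        return np.array(pose[0])+Rt@T[:3,3], d@(Rt@T[:3,:3]).T
    return c['origin'], d@R.from_rotvec(c['rotation']).as_matrix().T
def onplane(name,px,z,pose=None):
    o,d=ray(name,px,pose); return o+d*((z-o[2])/d[:,2])[:,None]
def proj(name,P,pose=None):
    c=vision.get_calibration(name);P=np.atleast_2d(np.float64(P))
    if name=='wrist':
        T=c['T_tool_cam'];Rt=R.from_rotvec(pose[1]).as_matrix();o=np.array(pose[0])+Rt@T[:3,3];M=Rt@T[:3,:3]
    else: o=c['origin'];M=R.from_rotvec(c['rotation']).as_matrix()
    q=(P-o)@M; s=np.c_[q[:,0],-q[:,1]]/-q[:,2:]
    s=s*(1+c['k1']*(s**2).sum(1,keepdims=True))
    return s*c['fx']+[c['cx'],c['cy']]
P0=([674.662,-0.032,247.824],[-1.295e-4,-3.14030778,1.976e-4])
E
python3 - <<'E'
import cv2
im=cv2.imread('pics/wrist0.png');cv2.imwrite('pics/w0c.png',cv2.resize(im[0:240,370:530],None,fx=4,fy=4,interpolation=2)[:600*2][:,:][:600] )
cv2.imwrite('pics/w0d.png',cv2.resize(im[150:250,380:520],None,fx=5,fy=5,interpolation=2))
im=cv2.imread('pics/side0.png');cv2.imwrite('pics/s0c.png',cv2.resize(im[270:420,310:510],None,fx=4,fy=4,interpolation=2))
E
```

```text
(no output)
```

View pics/w0c.png

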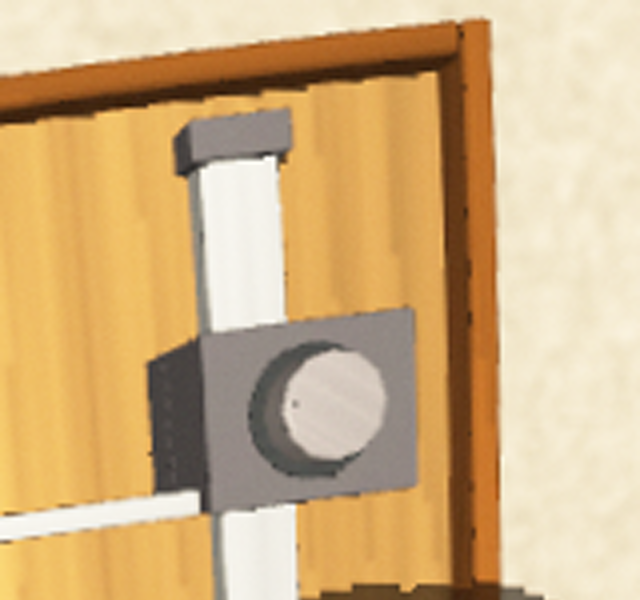

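View pics/w0d.png

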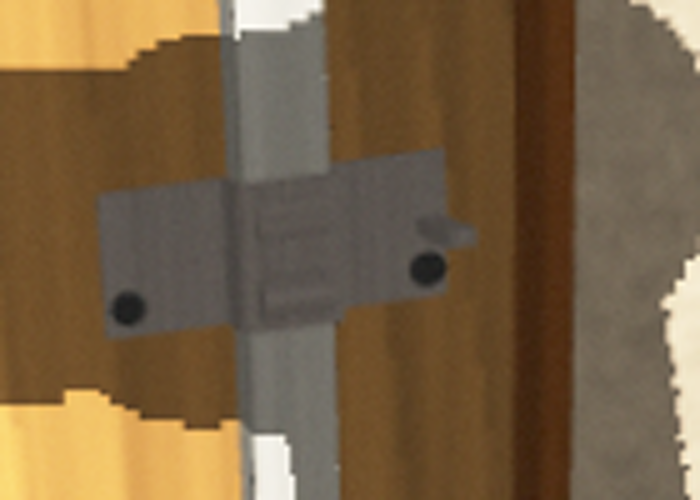

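View pics/s0c.png

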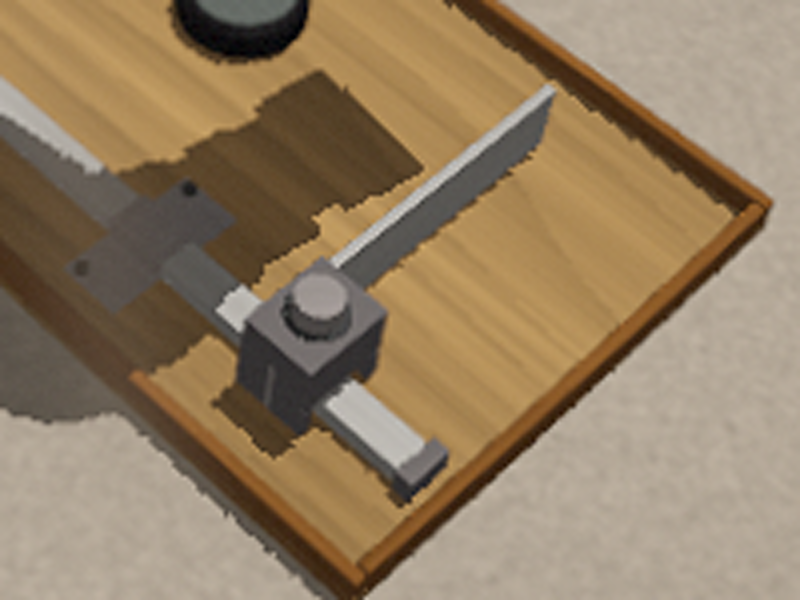

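```bash
python3 - <<'E'
from h import *
np.set_printoptions(precision=1,suppress=True)
c4=lambda a:np.array(a)/4+[370,0]-.375
c5=lambda a:np.array(a)/5+[380,150]-.4
s4=lambda a:np.array(a)/4+[310,270]-.375
print('button',onplane('wrist',c4([[335,405]]),74,P0),onplane('side',s4([[320,297]]),74))
t=onplane('wrist',c4([[203,335],[413,308],[417,487],[208,514]]),60,P0);print('top',t,t.mean(0))
t2=onplane('side',s4([[246,318],[314,374],[387,313],[327,260]]),60);print('top side',t2,t2.mean(0))
f=onplane('wrist',c5([[98,193],[445,150],[445,293],[105,338]]),11,P0);print('clip feet',f,f.mean(0))
f=onplane('side',s4([[66,267],[112,313],[235,215],[190,180]]),11);print('clip feet',f,f.mean(0))
print('clip top edges rail', onplane('wrist',c5([[240,180],[330,168],[335,320],[242,330]]),22,P0))
r=onplane('wrist',c4([[200,165],[278,160],[213,330],[286,320]]),20,P0);print('rail',r)
r=onplane('wrist',c5([[225,180],[330,165],[242,330],[340,318]]),20,P0);print('rail near clip',r)
print('corner',onplane('wrist',[[195,49],[491.5,6]],22,P0))
print('corners side',onplane('side',[[398,420],[502.5,321],[167,202]],22))
print('corners scene',onplane('scene',[[135,285],[194,410],[533,235]],22))
E
```

```text
button [[ 555.  -113.3   74. ]] [[ 553.2 -115.2   74. ]]
top [[ 581.6 -129.3   60. ]
 [ 533.4 -136.2   60. ]
 [ 528.   -97.    60. ]
 [ 577.4  -90.1   60. ]] [ 555.1 -113.2   60. ]
top side [[ 527.1  -99.2   60. ]
 [ 533.7 -138.    60. ]
 [ 579.5 -131.3   60. ]
 [ 575.6  -94.6   60. ]] [ 554.  -115.8   60. ]
clip feet [[582.8 -26.3  11. ]
 [504.  -36.6  11. ]
 [499.7  -3.6  11. ]
 [578.8   7.3  11. ]] [541.3 -14.8  11. ]
clip feet [[498.3  -5.4  11. ]
 [501.3 -38.3  11. ]
 [582.3 -24.8  11. ]
 [576.9   4.   11. ]] [539.7 -16.1  11. ]
clip top edges rail [[554.2 -30.9  22. ]
 [534.4 -33.7  22. ]
 [529.5   0.4  22. ]
 [550.6   2.8  22. ]]
rail [[ 573.5 -175.1   20. ]
 [ 553.9 -176.8   20. ]
 [ 567.5 -136.5   20. ]
 [ 548.8 -139.3   20. ]]
rail near clip [[556.9 -30.6  20. ]
 [533.7 -34.1  20. ]
 [549.9   3.3  20. ]
 [527.6   0.4  20. ]]
corner [[ 797.1 -167.7   22. ]
 [ 504.4 -208.8   22. ]]
corners side [[ 496.7 -217.6   22. ]
 [ 794.5 -171.5   22. ]
 [ 397.5  506.1   22. ]]
corners scene [[ 514.8 -207.3   22. ]
 [ 807.2 -163.5   22. ]
 [ 703.9  553.3   22. ]]
```

```bash
cat >> h.py <<'E'
YAW=np.radians(8.0); ex=np.array([np.cos(YAW),np.sin(YAW),0]); ey=np.array([-np.sin(YAW),np.cos(YAW),0])
ROT=(R.from_rotvec([0,0,YAW])*R.from_rotvec([0,-np.pi,0])).as_rotvec()
S0=np.array([554.6,-114.,0]); C0=np.array([540.5,-15.5,0])
def at(s,z): return S0+ey*s+np.array([0,0,z])   # s mm along rail from stop's initial middle
def s_now():
    p=np.array(robot.current_position()); return (p-S0)@ey,(p-S0)@ex,p[2]
E
python3 - <<'E'
from h import *
np.set_printoptions(precision=1,suppress=True)
robot.command_gripper(0,20)
print(robot.current_width(),robot.current_t())
robot.move_to(at(-58,150),ROT)
print(robot.current_t())
robot.move_straight(at(-58,65),velocity=80)
print(s_now(),robot.current_force(),robot.current_t())
p=(robot.current_position(),robot.current_eef_rot());print(p)
for n in('wrist','side'):
  cv2.imwrite(f'pics/{n}1.png',vision.grab_frame(n)[:,:,::-1])
E
```

```text
0.4111743774270265 1.575
2.4833
(np.float64(-58.11840863392625), np.float64(0.40989124901020924), np.float64(65.54403613396451)) [ 0.4 -0.4  0.2] 3.7
(array([ 563.1, -171.5,   65.5]), array([-0.2,  3.1, -0. ]))
```

View pics/wrist1.png

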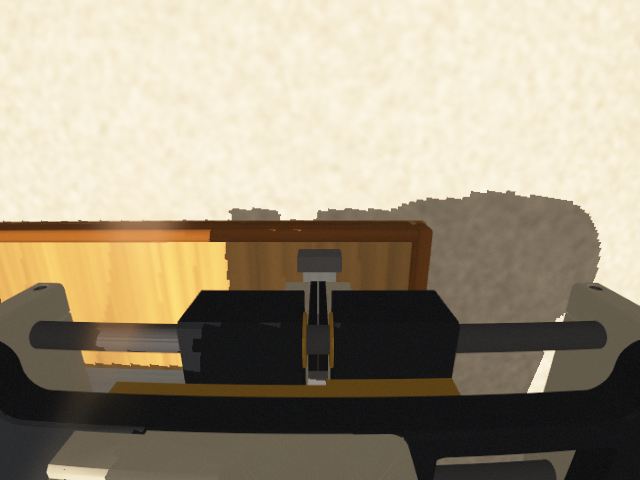

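View pics/side1.png

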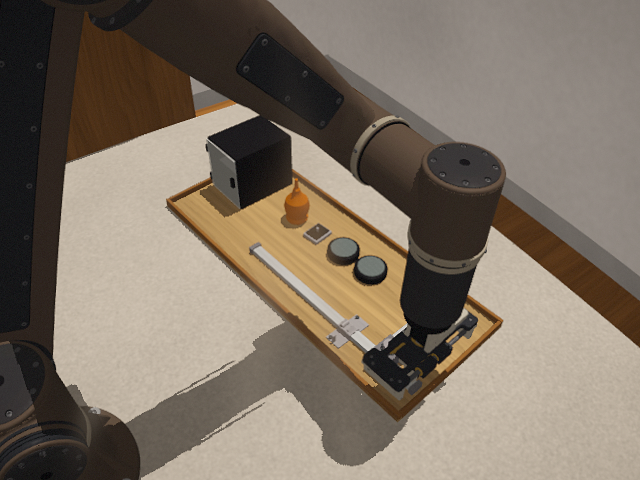

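```bash
python3 - <<'E'
from h import *
np.set_printoptions(precision=2,suppress=True)
robot.move_straight(at(-36,65),velocity=40)
for s in range(-34,-21,2):
    robot.move_straight(at(s,65),velocity=20)
    print(s,np.array(s_now()),np.array(robot.current_force())@ey,robot.current_t())
cv2.imwrite('pics/side2.png',vision.grab_frame('side')[300:430,320:460,::-1].repeat(4,0).repeat(4,1))
cv2.imwrite('pics/scene2.png',vision.grab_frame('scene')[210:360,130:330,::-1].repeat(4,0).repeat(4,1))
E
```

```text
-34 [-34.03  -0.03  64.97] 0.08376629325301575 4.75
-32 [-31.96  -0.    64.98] 0.41388744891486173 5.0
-30 [-29.92   0.    65.02] 0.1950755009947249 5.25
-28 [-27.87   0.02  65.03] 0.18928509837869506 5.5
-26 [-25.87   0.01  65.  ] -0.09038191154047992 5.75
-24 [-23.84   0.01  64.99] -0.017598204427191746 6.0
-22 [-21.86  -0.    65.  ] -0.5716887898160113 6.25
```

View pics/side2.png

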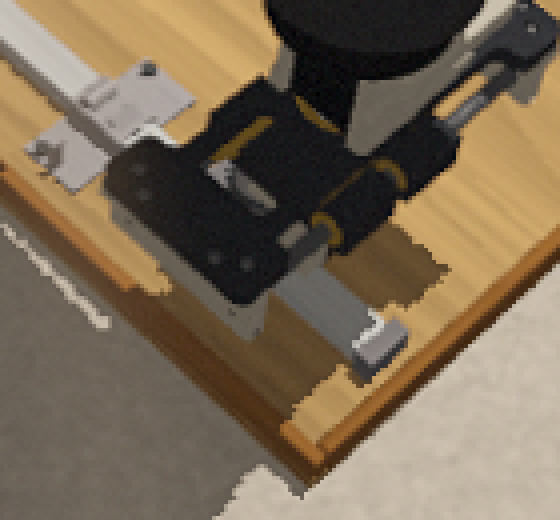

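View pics/scene2.png

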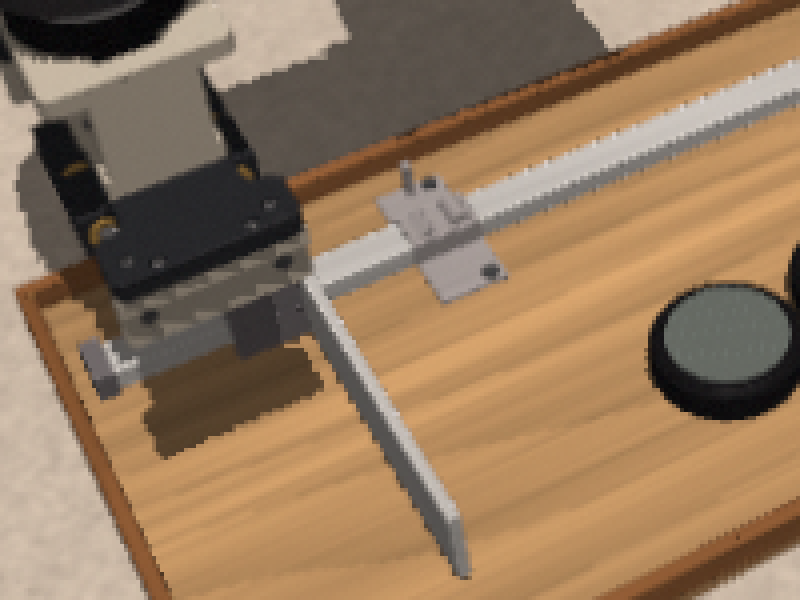

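```bash
python3 - <<'E'
from h import *
np.set_printoptions(precision=2,suppress=True)
print('pointer',[(onplane('scene',[[231.4,250.4]],z)-S0)@ey for z in(28,30)])
print('fence tip moved',(onplane('scene',[[245.4,349]],52)-onplane('scene',[[239.5,351]],52))@ey)
def F(): return np.array(robot.current_force())@ey
s=-22
while s<40:
    s+=10; robot.move_straight(at(s,65),velocity=40)
    print(s,np.array(s_now()),F(),robot.current_t())
    if F()<-6: break
cv2.imwrite('pics/scene3.png',vision.grab_frame('scene')[210:360,130:330,::-1].repeat(4,0).repeat(4,1))
E
```

```text
pointer [array([103.]), array([102.36])]
fence tip moved [9.43]
-12 [-11.58   0.04  65.06] 0.7904762928520278 6.75
-2 [-1.65 -0.   65.  ] 0.9842776882615799 7.15
8 [ 8.35 -0.   65.01] 0.09820002803567424 7.55
18 [18.34  0.03 65.02] 0.20458474551916314 7.95
28 [28.35  0.03 65.01] 0.02906029291660002 8.35
38 [38.33 -0.   65.  ] 0.0766379618953767 8.75
48 [48.35  0.02 64.99] 0.05022508455300305 9.15
```

View pics/scene3.png

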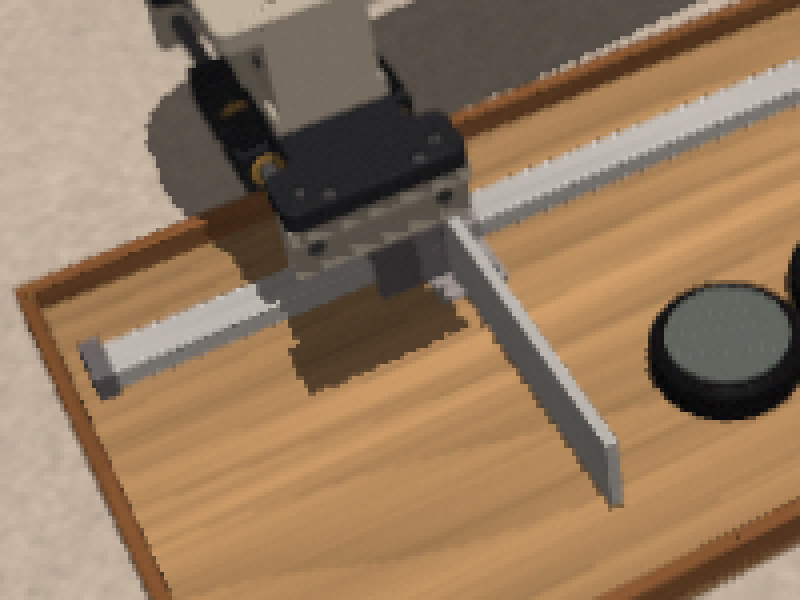

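```bash
python3 - <<'E'
from h import *
np.set_printoptions(precision=2,suppress=True)
im=cv2.imread('pics/scene0.png');cv2.imwrite('pics/sc0c.png',cv2.resize(im[210:360,130:330],None,fx=4,fy=4,interpolation=0))
q=onplane('scene',[[244,338.7],[283,319.8]],52);print(q,(q-S0)@ey)
E
```

```text
[[733.87 -59.2   52.  ]
 [722.76  10.2   52.  ]] [29.32 99.59]
```

View pics/sc0c.png

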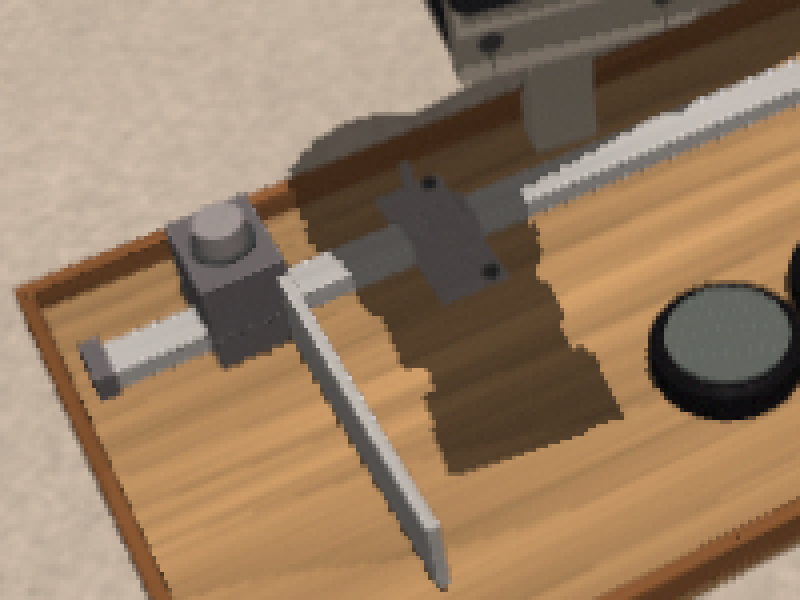

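```bash
python3 - <<'E'
from h import *
np.set_printoptions(precision=2,suppress=True)
print((onplane('scene',[[238.75,341.2],[231.5,249.5]],52)-S0)@ey,(onplane('scene',[[185.2,264.5]],74)-S0)@ey)
def F(): return np.array(robot.current_force())@ey
s=48; mx=0
while s<76:
    s+=1; robot.move_straight(at(s,65),velocity=15)
    f=F()
    print(s,np.array(s_now())[0],round(f,2),round(robot.current_t(),2))
    if f<-25: print('too much');break
    if mx<-5 and f>mx*.35: print('click?');break
    mx=min(mx,f)
cv2.imwrite('pics/scene4.png',vision.grab_frame('scene')[210:360,130:330,::-1].repeat(4,0).repeat(4,1))
E
```

```text
[20.18 96.44] [3.56]
49 48.98392692892588 -0.29 9.45
50 49.983675131831276 -0.5 9.7
51 51.03132149263045 0.3 9.95
52 52.090073194674346 -0.12 10.2
53 53.08698152016508 -0.05 10.45
54 54.08568613763214 0.28 10.7
55 55.05871217178877 -0.32 10.95
56 56.05278811309564 -0.63 11.2
57 56.754901248713836 -3.17 11.45
58 57.315289903825125 -6.75 11.7
59 58.12710794270308 -7.92 11.95
60 59.27732387155036 -6.92 12.2
61 60.53013532672644 -5.29 12.45
62 61.92713618804797 -2.68 12.7
click?
```

View pics/scene4.png

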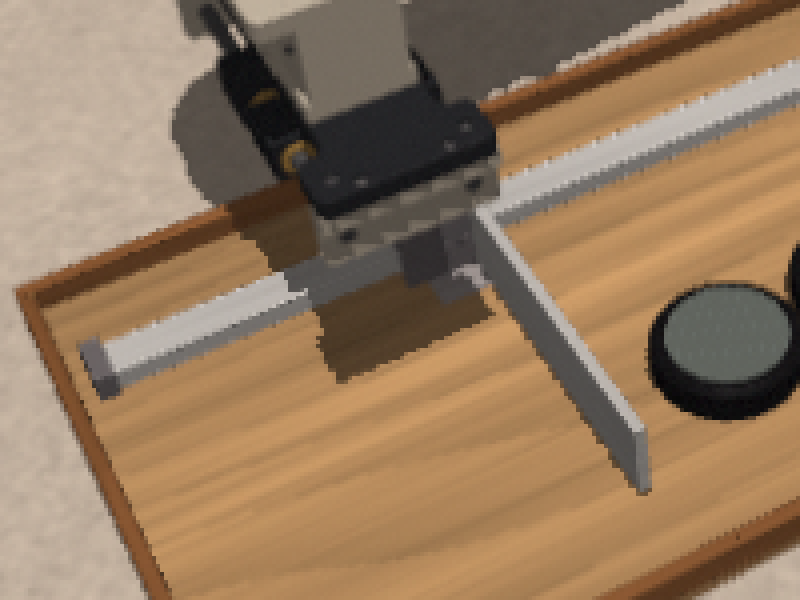

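```bash
python3 - <<'E'
from h import *
np.set_printoptions(precision=2,suppress=True)
print((onplane('scene',[[290,317.8]],52)-S0)@ey)
def F(): return np.array(robot.current_force())@ey
s=62
for i in range(8):
    s+=.5; robot.move_straight(at(s,65),velocity=10)
    f=F()
    print(s,np.array(s_now())[0],round(f,2),round(robot.current_t(),2))
    if abs(f)<.8 : print('free?');break
cv2.imwrite('pics/scene5.png',vision.grab_frame('scene')[210:360,130:330,::-1].repeat(4,0).repeat(4,1))
E
```

```text
[111.22]
62.5 62.52418518888891 -3.54 13.0
63.0 63.21886673684995 -0.56 13.25
free?
```

View pics/scene5.png

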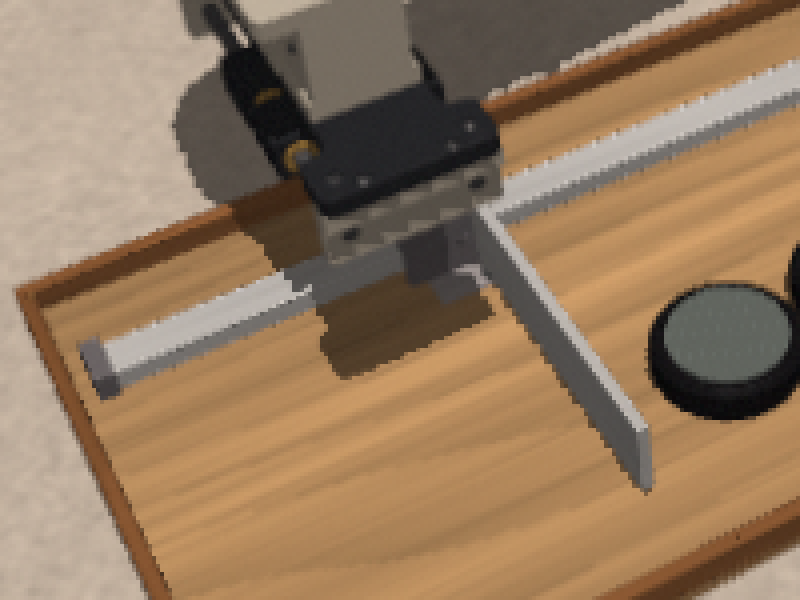

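```bash
python3 - <<'E'
from h import *
def F(): return np.array(robot.current_force())@ey
def tip(im): # fence bright top: rows 290..300 of scene, mean column of bright low-sat px right of x=240
    roi=im[290:312,245:310].astype(int); 
    m=(roi.min(2)>120)&(roi.max(2)-roi.min(2)<40); return np.nonzero(m)[1].mean()+245 if m.any() else None
s=63;t0=tip(vision.grab_frame('scene'));print(t0)
for i in range(8):
    s+=.5; robot.move_straight(at(s,65),velocity=10)
    im=vision.grab_frame('scene');t=tip(im)
    print(s,np.array(s_now())[0],round(F(),2),t,round(robot.current_t(),2))
    if t-t0>2.: print('jump');break
cv2.imwrite('pics/scene6.png',im[210:360,130:330,::-1].repeat(4,0).repeat(4,1))
E
```

```text
278.30120481927713
63.5 63.657506211567075 -0.28 278.72289156626505 13.65
64.0 64.07983857057481 -0.75 278.96385542168673 13.95
64.5 64.62096331270332 0.97 279.3734939759036 14.25
65.0 65.07017429315297 0.67 279.7831325301205 14.55
65.5 65.53016022454551 -0.12 279.89285714285717 14.85
66.0 66.04350693675332 1.17 280.6162790697674 15.15
jump
```

View pics/scene6.png

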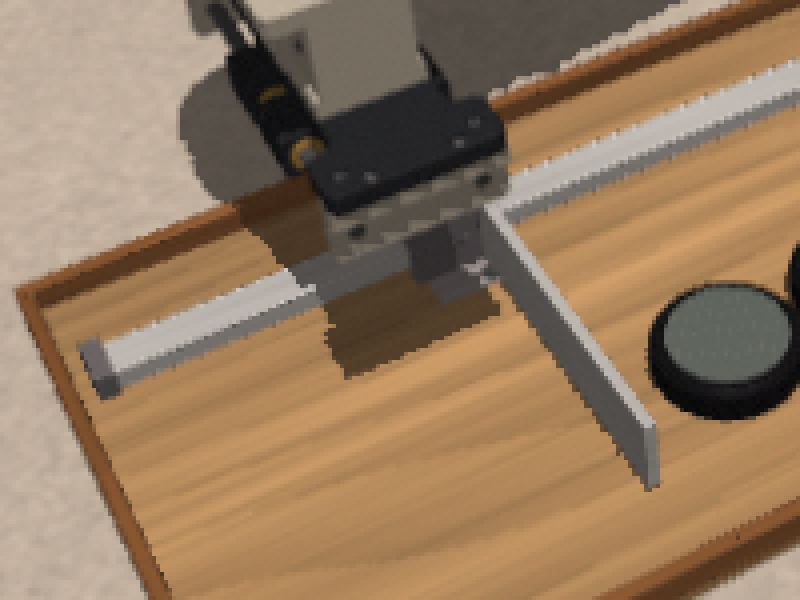

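```bash
python3 - <<'E'
from h import *
def F(): return np.array(robot.current_force())@ey
def tip(im):
    roi=im[290:312,245:310].astype(int); 
    m=(roi.min(2)>120)&(roi.max(2)-roi.min(2)<40); return np.nonzero(m)[1].mean()+245
s=66;L=tip(vision.grab_frame('scene'));print(L)
for i in range(8):
    s+=.5; robot.move_straight(at(s,65),velocity=10)
    im=vision.grab_frame('scene');t=tip(im);f=F()
    print(s,np.array(s_now())[0],round(f,2),round(t,2),round(robot.current_t(),2))
    if t-L>1.5: print('jump');break
    if f<-3: print('load');break
    L=t
cv2.imwrite('pics/scene7.png',im[210:360,130:330,::-1].repeat(4,0).repeat(4,1))
p=(robot.current_position(),robot.current_eef_rot());print(p)
cv2.imwrite('pics/side7.png',vision.grab_frame('side')[230:380,300:500,::-1].repeat(4,0).repeat(4,1))
E
```

```text
280.73493975903614
66.5 66.53423572509067 0.78 280.68 15.5
67.0 67.0060358687373 -0.22 282.24 15.8
jump
(array([545.26624168, -47.64723164,  64.99728891]), array([ 2.19193378e-01, -3.13391789e+00,  1.88748306e-05]))
```

View pics/scene7.png

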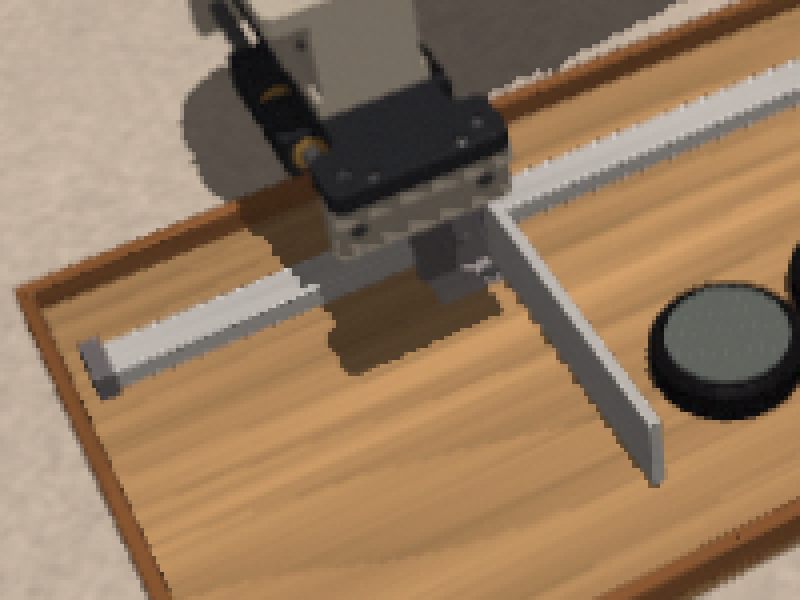

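View pics/side7.png

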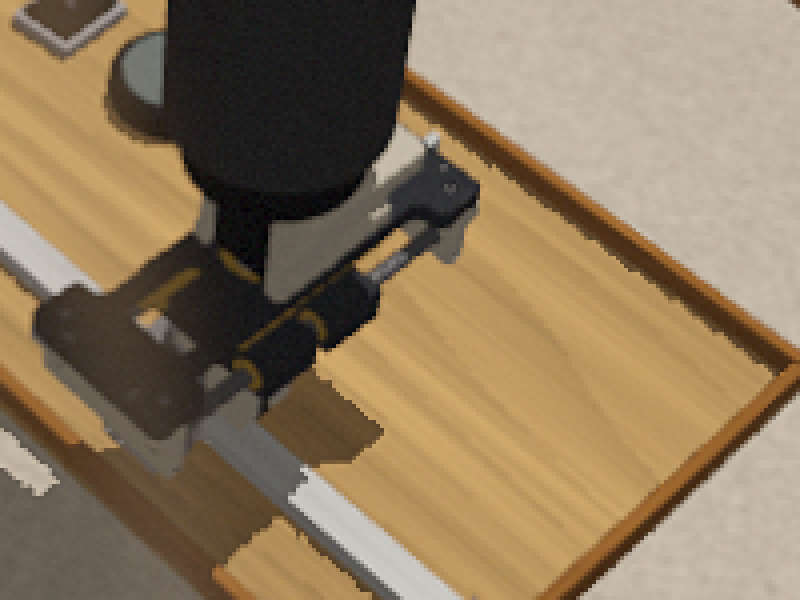

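```bash
python3 - <<'E'
from h import *
# fence top-edge line: intersect at several rows; cast to z=52, get s along ey
tc={2:-21.86,3:48.35,4:61.93,5:63.22,6:66.04,7:67.0}
for k in tc:
    im=cv2.imread(f'pics/scene{k}.png')[::4,::4].astype(int)
    m=((im.min(2)>120)&(im.max(2)-im.min(2)<40)).astype(np.uint8)
    n,l,st,c=cv2.connectedComponentsWithStats(m)
    out=[]
    best=[i for i in range(1,n) if st[i,3]>35]
    for i in best:
        ys,xs=np.nonzero(l==i)
        P=onplane('scene',np.c_[xs+130,ys+210],52); s=(P-S0)@ey;u=(P-S0)@ex
        g=(u>60)&(u<150)
        if g.sum()>20: out.append((round(np.median(s[g]),2),round(s[g].mean(),2),int(g.sum())))
    print(k,tc[k],out,[round(o[1]-tc[k],2) for o in out])
E
```

```text
2 -21.86 [(np.float64(27.63), np.float64(27.65), 137), (np.float64(-110.27), np.float64(-111.0), 1088)] [np.float64(49.51), np.float64(-89.14)]
3 48.35 [(np.float64(-110.35), np.float64(-111.08), 1085), (np.float64(98.19), np.float64(98.32), 137)] [np.float64(-159.43), np.float64(49.97)]
4 61.93 [(np.float64(-110.35), np.float64(-111.08), 1085), (np.float64(111.03), np.float64(111.04), 126)] [np.float64(-173.01), np.float64(49.11)]
5 63.22 [(np.float64(-110.35), np.float64(-111.08), 1085), (np.float64(112.38), np.float64(112.37), 126)] [np.float64(-174.3), np.float64(49.15)]
6 66.04 [(np.float64(-110.35), np.float64(-111.08), 1085), (np.float64(115.64), np.float64(115.63), 124)] [np.float64(-177.12), np.float64(49.59)]
7 67.0 [(np.float64(-110.35), np.float64(-111.08), 1085), (np.float64(117.99), np.float64(117.97), 122)] [np.float64(-178.08), np.float64(50.97)]
```

```bash
cat >> h.py <<'E'
def fence():
    im=vision.grab_frame('scene').astype(int)
    m=((im.min(2)>120)&(im.max(2)-im.min(2)<40)).astype(np.uint8); m[:210]=0;m[360:]=0;m[:,:130]=0;m[:,330:]=0
    n,l,st,c=cv2.connectedComponentsWithStats(m)
    for i in range(1,n):
        if st[i,3]<30: continue
        ys,xs=np.nonzero(l==i); P=onplane('scene',np.c_[xs,ys],52); s=(P-S0)@ey;u=(P-S0)@ex
        g=(u>60)&(u<150)
        if 40<g.sum()<300 : return s[g].mean()
E
python3 - <<'E'
from h import *
def F(): return np.array(robot.current_force())@ey
print('fence',fence())
s=67
for i in range(6):
    s+=.5; robot.move_straight(at(s,65),velocity=10)
    t=fence(); a=s_now()[0];f=F()
    print(s,round(a,2),round(f,2),round(t,2),round(t-a,2),round(robot.current_t(),2))
    if t-a>52 or f<-3: break
E
```

```text
fence 117.98970752022426
67.5 67.53 0.73 117.97 50.44 16.2
68.0 68.01 -0.16 117.97 49.95 16.5
68.5 68.51 0.77 117.97 49.46 16.8
69.0 68.99 0.11 118.15 49.16 17.1
69.5 69.46 -0.59 118.64 49.19 17.4
70.0 69.83 -3.55 118.96 49.13 17.7
```

```bash
python3 - <<'E'
from h import *
np.set_printoptions(precision=2,suppress=True)
robot.move_straight(at(50,65),velocity=40)
print('fence',fence(),robot.current_t(),robot.current_force())
robot.move_straight(at(50,140),velocity=120)
robot.move_straight(at(150,170),velocity=120)
robot.pause(.2)
p=(robot.current_position(),robot.current_eef_rot());print(p)
cv2.imwrite('pics/wrist8.png',vision.grab_frame('wrist')[:,:,::-1])
cv2.imwrite('pics/scene8.png',vision.grab_frame('scene')[210:360,130:330,::-1].repeat(4,0).repeat(4,1))
cv2.imwrite('pics/side8.png',vision.grab_frame('side')[230:380,300:500,::-1].repeat(4,0).repeat(4,1))
print('fence',fence(),robot.current_t(),robot.current_force())
E
```

```text
fence 118.71063804949816 18.4 [ 0.19 -0.52  0.12]
(array([533.65,  34.  , 169.71]), array([ 0.22, -3.13,  0.  ]))
fence 118.73354882210944 20.5917 [-0.23 -0.12 -0.8 ]
```

View pics/wrist8.png

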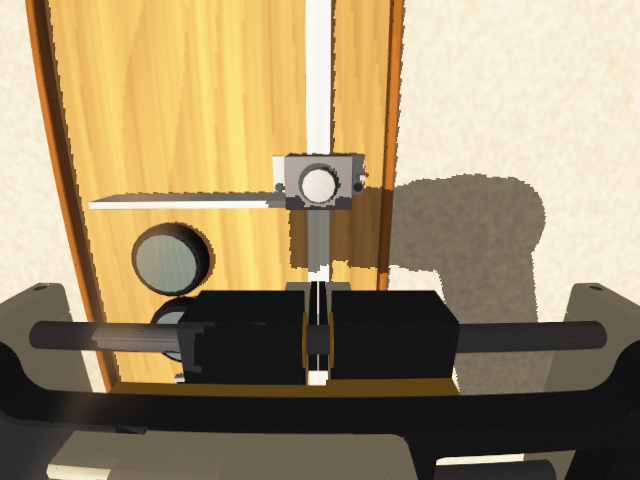

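View pics/scene8.png

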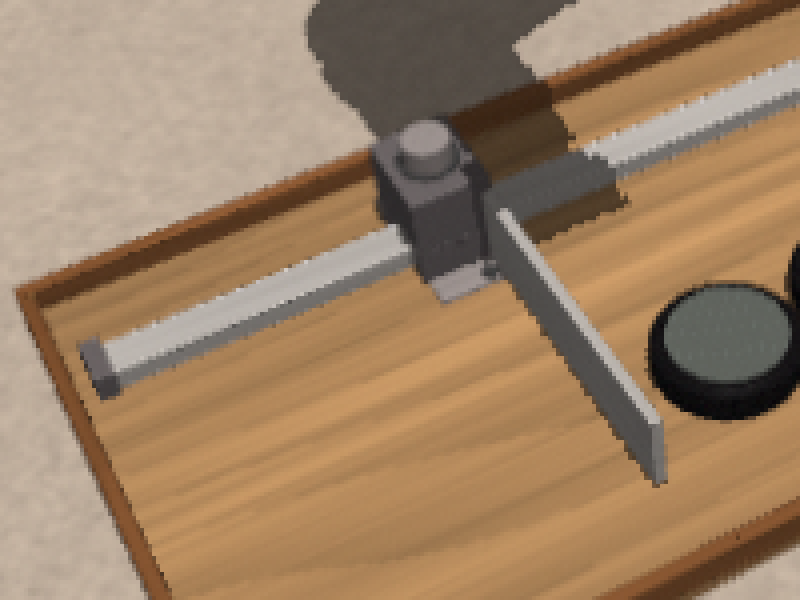

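View pics/side8.png

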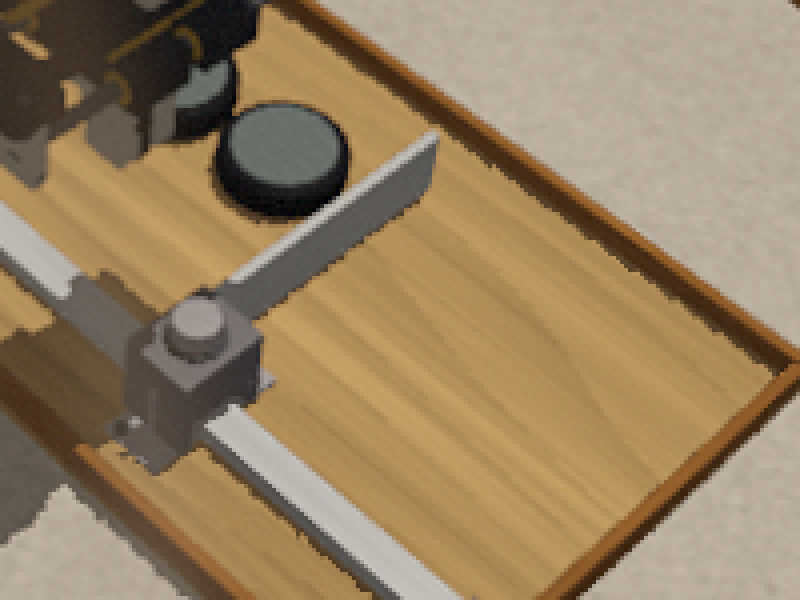

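```bash
python3 - <<'E'
from h import *
im=cv2.imread('pics/wrist8.png');cv2.imwrite('pics/w8c.png',cv2.resize(im[140:220,260:380],None,fx=6,fy=6,interpolation=2))
cv2.imwrite('pics/s8c.png',cv2.resize(cv2.imread('pics/side8.png')[280:500,80:300],None,fx=2.7,fy=2.7,interpolation=2))
E
```

```text
(no output)
```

View pics/w8c.png

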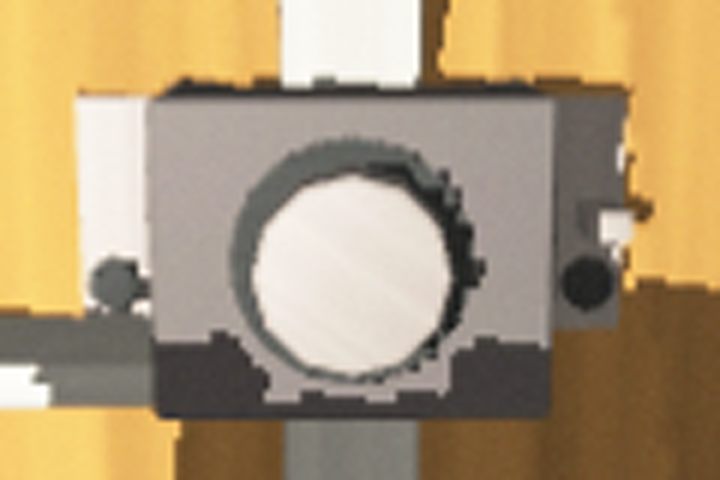

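View pics/s8c.png

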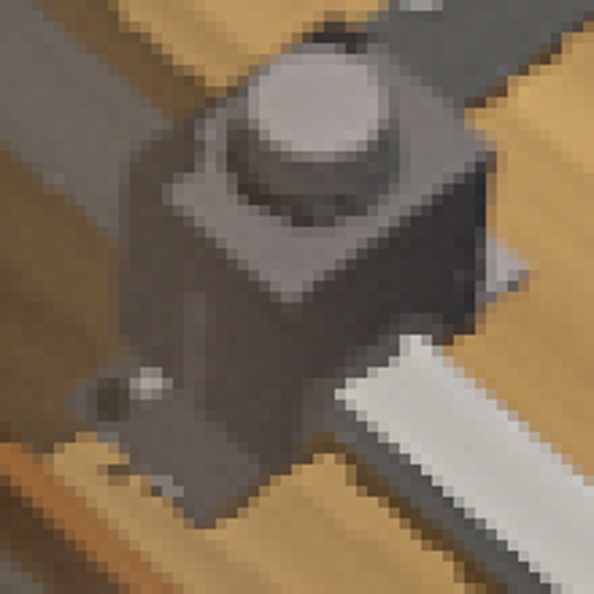

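```bash
python3 - <<'E'
from h import *
np.set_printoptions(precision=2,suppress=True)
p=([533.65,34.0,169.71],ROT)
c=lambda a:np.array(a)/6+[260,140]-.42
g=lambda q:print(np.c_[(q-S0)@ex,(q-S0)@ey], ((q-S0)@ey).mean())
g(onplane('wrist',c([[352,275]]),74,p))
g(onplane('wrist',c([[150,97],[553,97],[550,415],[155,418]]),60,p))
g(onplane('wrist',c([[627,95],[618,328],]),11,p))
print('pointer');g(onplane('wrist',c([[617,222]]),28,p));g(onplane('wrist',c([[645,208]]),28,p))
print('foot side'); s=lambda a:(np.array(a)/2.7+[80,280])/4+[300,230]-.5
g(onplane('side',s([[205,525],[527,272]]),11)); g(onplane('side',s([[319,98]]),74))
E
```

```text
[[ -0.08 100.73]] 100.73068738414783
[[ 24.26  81.19]
 [-24.3   81.19]
 [-25.04 120.24]
 [ 24.72 120.63]] 100.8104582636245
[[-39.88  83.34]
 [-39.84 117.27]] 100.30728163785386
pointer
[[-36.84  99.69]] 99.68857403481167
[[-40.65  97.75]] 97.75321252869217
foot side
[[-41.4   80.95]
 [ 37.5   82.42]] 81.68769665328549
[[ -0.04 100.65]] 100.64815389722787
```

```bash
python3 - <<'E'
from h import *
robot.move_straight(at(100.5,125),velocity=120)
robot.move_straight(at(100.5,99),velocity=60)
z=99
while z>83:
    z-=1; robot.move_straight(at(100.5,z),velocity=15)
    f=np.array(robot.current_force()); print(z,np.round(s_now(),2),f.round(2),round(robot.current_t(),2))
    if f[2]>14: break
robot.pause(.3);print(robot.current_force())
robot.move_straight(at(100.5,125),velocity=60)
robot.move_straight(at(150,190),velocity=120)
robot.pause(.2)
print('fence',fence(),robot.current_t())
p=(robot.current_position(),robot.current_eef_rot());print(p)
cv2.imwrite('pics/wrist9.png',vision.grab_frame('wrist')[:,:,::-1])
cv2.imwrite('pics/scene9.png',vision.grab_frame('scene')[:,:,::-1])
cv2.imwrite('pics/side9.png',vision.grab_frame('side')[230:380,300:500,::-1].repeat(4,0).repeat(4,1))
E
```

```text
98 [100.51   0.13  98.21] [ 0.11 -0.18 -0.64] 22.13
97 [ 1.0048e+02 -3.0000e-02  9.7020e+01] [0.77 0.1  0.51] 22.38
96 [100.5    0.19  96.1 ] [ 0.69  0.19 -0.07] 22.63
95 [100.46   0.17  95.14] [-0.03 -0.11  2.98] 22.88
94 [100.48   0.17  94.03] [-0.5  -0.84  2.25] 23.13
93 [100.49   0.18  92.99] [ 1.3  -0.04  2.43] 23.38
92 [100.5    0.13  91.93] [ 1.14 -0.18  1.39] 23.63
91 [1.0051e+02 1.0000e-01 9.0940e+01] [0.92 0.32 2.55] 23.88
90 [1.0052e+02 6.0000e-02 8.9950e+01] [ 1.05 -0.31  1.7 ] 24.13
89 [1.0053e+02 5.0000e-02 8.8930e+01] [ 1.51 -0.03  1.15] 24.38
88 [100.54   0.    87.89] [ 0.7  -0.17  1.35] 24.63
87 [ 1.0053e+02 -2.0000e-02  8.6890e+01] [1.7  0.1  2.42] 24.88
86 [1.0043e+02 3.0000e-02 8.6240e+01] [-0.9  -0.16  5.69] 25.13
85 [1.0024e+02 5.0000e-02 8.6120e+01] [-2.95 -0.64 14.42] 25.38
[-3.54135382 -0.57254832 14.28589163]
fence 118.43774195049235 27.5833
(array([533.52096458,  34.12679918, 189.41051319]), array([ 2.18260242e-01, -3.13295042e+00,  5.63791402e-04]))
```

View pics/side9.png

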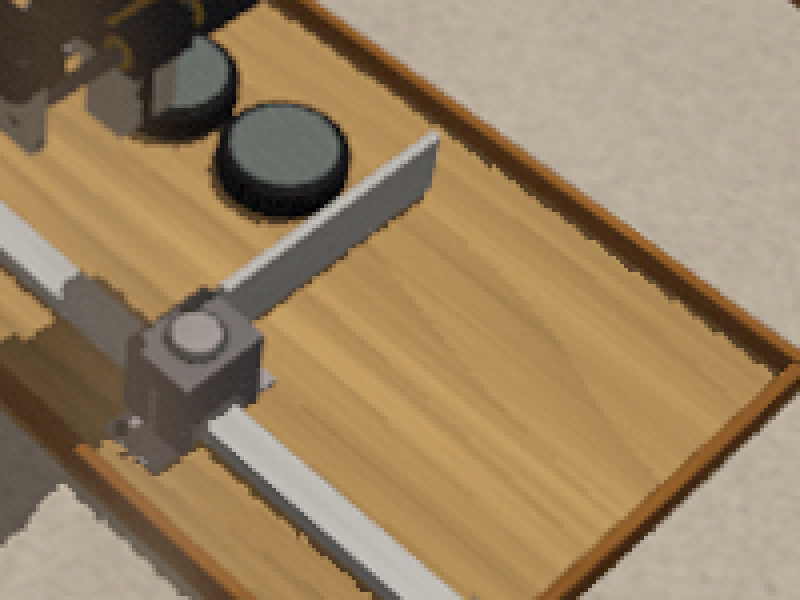

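View pics/scene9.png

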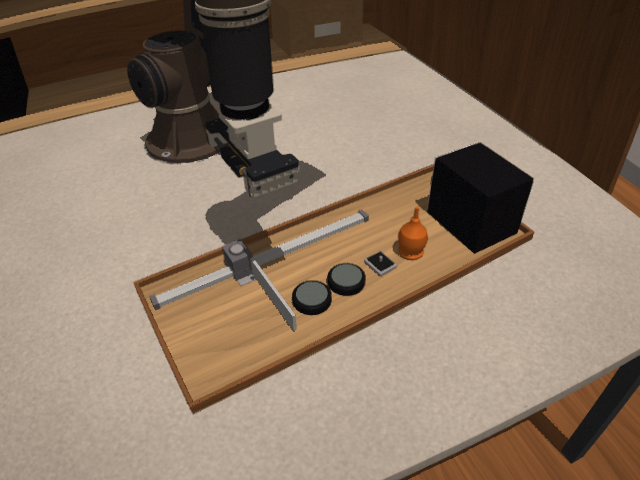

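```bash
python3 - <<'E'
from h import *
print(fence(),robot.current_force(),robot.current_t()); robot.sign_off()
E
```

```text
118.43774195049235 [-0.73519684  0.07525833  0.33559447] 27.7833
the job is handed in; nothing more can be done
```

The stop is in the clip's notch, the lock button is fully down, and I handed the job in at 27.8 s of the 58 s allowed. `sign_off` reports no verdict, so this rests on my own checks.

- **Push:** I pushed the stop along the rail with the closed fingertips. The force peaked at about 8 N on the ramp, then fell to nothing. The stop moved ahead of the fingers by itself, and a light touch of about 3.5 N confirmed it had seated.
- **Stop position:** Before pressing, the wrist camera put the stop's middle at 100.7 mm along the rail. The clip's centre read 100.3 mm and the pointer, less clearly seen, 99.7 mm. In the last scene pictures the stop had shifted back about 0.3 mm and was steady, still within the 3 mm limit.
- **Lock button:** It went down about 10 mm to the hard end, with the force read between steps reaching 14 N against the 45 N limit. The last side picture shows it low on the block.
- **Gear and arm:** The filters, plate and blower stand at the same pixels as at the start, judged by eye. The arm is clear, with only noise on the force reading.

**Disagreements:**
- The stop crept off the crest with the fingers and jumped ahead only about 2 mm, not the 5 mm described.
- The side camera's clip-foot points were too few to confirm the notch, so that check relies on the wrist camera and the force readings.

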